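Vent the filling pump and hold its hatch shut

TASK

Vent the bench-top filling pump: squeeze its red trigger fully against the grip and let it spring back. Then turn the black catch on the hatch cover clockwise until its white slot lines up with the two red marks, and press the sprung cover down fully home on its frame. Finish while still holding the cover pressed down, and leave the cutters, weight and bowl where they stand.

Things in the scene. Friction and masses are not known exactly. Their poses are not given: they have to be found in the camera images.
- pump: cream bench-top filling pump, fixed; housing 200 mm (its x) by 340 mm (its y), top 70 mm above the marble. Origin: centre of its underside, on the marble; x points to its back (away from the robot at yaw 0), y to its left, z up. Trigger grip on its -y half, hatch on its +y half. Place and yaw (within 0.35 rad) differ each time.
- fixed_grip (a point): centre of the fixed black grip bar, at (15, -95, 130) mm in the pump's frame, axes as the pump's: a level rod 18 mm thick along the pump's y, free from y = -153 to -26 mm between two posts (tops 142 and 146 mm above the marble), 50 mm of free height under it.
- trigger_blade (a point): mid-thickness of the red trigger blade (8 mm thick, 24 high, 122 long, on the grip bar's -x side) 80 mm from its upright hinge, which is at (0, -15, 130) mm in the pump's frame. Here bar and blade measure about 48 mm across along the pump's x when released, 28 mm when squeezed (x = -4 to 24 mm): squeeze from above, closing along the pump's x, centred at x = 10, y = -95, z = 130 mm.
- trigger (a joint): trigger angle in rad: 0 released (its spring brings it back), 0.24 fully squeezed against its stop, the blade then parallel to the grip bar; takes about 6 N at 80 mm from the hinge.
- cover: aluminium hatch cover 130 x 130 x 8 mm; origin: centre of its underside, at (0, 85) mm in the pump's frame, z = 95 mm up on its springs, 85 mm home on the dark frame (straight travel, no tilt). Net spring push 2 N at the top, 10 N home: it rises if let go, and sinks only 3 mm until the catch is aligned. Two red marks on top (5 x 30 mm) lie along the pump's y either side of the catch.
- catch_grip (a point): on the upright axis of the black catch at the cover's centre, 26 mm above the cover's top face (129 mm above the marble, cover up), 8 mm below the catch's top; moves and turns with it. TCP here to grip. The catch: a bar 46 mm long (point x), 14 thick (point y), 30 high on a disc 48 mm across, 4 thick. A white slot line runs along the bar's top. Pushing the gripped catch down also presses the cover.
- catch (a joint): catch angle in rad, growing clockwise seen from above: 0 when the bar and its slot lie along the pump's x, 1.571 when they line up with the red marks (along the pump's y). Starts between 0.12 and 0.6, turns on to a stop at 2.4 and stays where it is left (light friction, under 0.1 N m).
- pretzel_cutter: brushed aluminium pretzel-outline cutter lying flat, 84 x 72 mm, 22 mm high; loose bystander, origin at the centre of its underside
- bell_cutter_1: green enamel bell-outline cutter lying flat, 62 x 74 mm, 26 mm high; loose bystander, origin at the centre of its underside
- bell_cutter_2: the second, identical green bell cutter; loose bystander, origin at the centre of its underside
- plunger_cutter: plunger cutter standing upright: steel cup 60 mm across, sprung stem, boxwood knob, 94 mm high; loose bystander, origin at the centre of its underside
- cooling_weight: cream ceramic weight with a knob, 88 mm across, 62 mm high; loose bystander, origin at the centre of its underside
- glaze_bowl: blue ceramic bowl, 110 mm across, 50 mm high; loose bystander, origin at the centre of its underside

How it is judged:
On the way, in this order (a step that is already met when the one before it is completed fails the run):
1. the trigger is squeezed fully (at least 0.19 of 0.24 rad) (value of joint trigger above 0.19 rad), for 0.1 s.
2. the trigger is let go and has sprung back (under 0.05 rad) (value of joint trigger below 0.05 rad), for 0.2 s.
3. the catch's slot lines up with the red marks (within 0.18 rad) (value of joint catch between 1.391 and 1.751 rad), for 0.2 s.
At the end, for the whole second after the job is handed in: the fingers are holding the cover (or the catch on it) down with more than 2 N so that it is home on its frame within 2.5 mm, the catch's slot is within 0.18 rad of the red marks, and the trigger is released (under 0.05 rad) (all of step 3 and value of joint trigger below 0.05 rad and z of cover in the frame of pump below 0.0875 m and contact force between the fingers and cover above 2 N); the arm keeps its last pose, push and grip.
It fails at once if a cutter, the weight or the bowl is displaced by more than 30 mm (distance of any of pretzel_cutter, bell_cutter_1, bell_cutter_2, plunger_cutter, cooling_weight, glaze_bowl from where it was at the start of the episode above 0.03 m).
It also fails if it takes over 46 s, if anything falls off the work surface, if the arm or the gripper's body presses on something with over 40 N, if the wrist force passes 120 N, or if a joint passes its speed limit or range.

ROBOT

A 6-joint arm with a two-finger parallel gripper is mounted at the origin on the work surface. World frame = base frame: x ahead of the robot, y to its left, z up, the work surface at z = 0. Lengths are in m, angles in rad, forces in N, time in s.
With the tool pointing down it reaches from about 0.35 to 0.85 m from the base axis. Payload 8.1 kg.
Tool frame: the origin (TCP) lies between the finger pads, 19 mm behind the fingertips; this is the grasp point; z points along the fingers, y is the line along which they close (so a half turn about z gives the same grasp; the last joint's range is limited). The gripper opens to 93 mm and grips with 3 to 60 N. Pads are 15 mm wide; open, the fingers measure 128 mm over their backs; the gripper's body (75 mm by 188 mm) begins 65 mm behind the grasp point.
Start: joints at [1.166, 0.13, 1.488, -0, 1.523, -0.085], TCP at [0.189, 0.57, 0.237] pointing down, gripper open.
Joint ranges: [-2.96, 2.96], [-0.89, 2.26], [0.02, 2.5], [-1.34, 4.48], [0, 2.73], [-2.66, 2.66]. Speed limits (rad/s): [2.39, 2.39, 2.79, 3.14, 3.14, 3.14].

INTERFACE

Orientations are given as a unit quaternion [x, y, z, w].
In Python, from rig import r gives the robot as it stands. The module is installed in compiled form; this text tells all that it offers.
- The arm moves only by the tool send_rows, never from a script. Its arguments are lists of equal length, an entry for each row: "dp": the shift along the tool's x, y, z in cm, a list of three; "delta_rot": the turn, a rotation vector about the tool's x, y, z in degrees, a list of three; "hand": the gripper's target within -1 to 1 (shut at 1, half-way at 0, fully open at -1). A call has 1 to 20 rows; each row is the pose to reach, as a shift and turn from the pose commanded when the call began, along the tool's axes at that moment; what a row does not reach only later rows make up. A row lasts 1/12 s, in which the tool goes at most 41.7 mm and 7.16 degrees, less where a joint would pass 70% of its speed; a pose out of reach is approached as far as the arm can. A call with a gripper value outside its range is refused whole. The fingers move at their own pace and stop on an object; "newtons" is the grip in N (left out, the last holds). Time passes only in rows, so rows that repeat a pose let the fingers close. It gives the time, the measured TCP pose, the force, the opening and the grip force at its end, in the units of the state.
- r.get_state(): the state, without advancing time (a new reading comes with each control period).
- r.read_camera(name): name is "scene" or "top" or "wrist"; returns the picture (400x640x3 uint8, blue, green, red); there is no depth.
- r.camera_model(name): a dict with "mtx" (3x3 intrinsics, pixels), "cam_to_world" (4x4, takes a point from camera to world coordinates); the wrist camera has in their place "mount" (4x4, takes a point from camera to tool coordinates, whose origin is the TCP and whose axes are the flange's). Camera axes: x right, y down, z forward; pixel columns grow to the right and rows downward; lengths in m; the calibration is good to about 2 mm. A picture is of the moment at which its call begins: read the wrist's pose just before it. camera_model takes no time and is no camera call.
- r.hand_in(): hands the job in; it is judged then, once.
Trained networks look in the newest picture that a camera, given by its name, has taken for a name from the list of things; names that differ only in an ending like _2 or _b are one class to them, and where a whole thing is asked for, a point or a joint stands for the part that bears it (a point fixed in the world has none). Each returns a list of dicts, best first, with "conf" (0 to 1); they miss things now and then, are a little off and sometimes report something else, mostly with a low value. They report only what shows in the picture. A call takes as long as a camera call.
- r.spot_in(camera, thing): "point" ([column, row] in pixels, amid what is visible of it).
- r.mark_of(camera, thing): "point" ([column, row] in pixels: a listed point, or the origin of a listed thing).
The state is a dict: "clock": time; "joint_pos": joint angles; "joint_velocities": joint speeds; "effort": joint torques, N m; "tcp_pos": TCP position; "tcp_rot": TCP orientation; "wrist_force": force on the tool from outside, world axes, zero at the start; "wrist_torque": the same for the moment, N m; "grip_width": finger opening in m; "grip_force": force on a finger pad.
Only numpy, scipy, OpenCV 4.12 (cv2) and the standard library are available. Lean on these libraries where they do the work, as an engineer would, in place of code of your own. Each camera call takes 0.05 s, during which the arm holds its last target. There are 200 camera calls.

## Working session

There is one attempt and no reset: what is moved stays moved. The work goes in short steps, Python scripts to look and compute and a tool call to move; the robot and the scene stay as the last step left them, time stands still between calls to the robot, and variables do not carry over. Pictures are saved under pics/ and viewed, at most 10 in all, crops included, and the job is handed in when it is done.

Besides the shell and the picture viewer there is one more tool, called after ">>>" by a JSON object that holds its "method" and its "body". send_rows: Moves the arm, as the interface text tells. Its arguments: {"type":"object","properties":{"dp":{"type":"array"},"delta_rot":{"type":"array"},"hand":{"type":"array"},"newtons":{"type":"number"}},"required":["dp","delta_rot","hand"]}

```bash
mkdir -p pics; cat > h.py <<'E'
from rig import r
import numpy as np, cv2
from scipy.spatial.transform import Rotation as R
def cam(name):
    m=r.camera_model(name); K=np.array(m["mtx"])
    if name=="wrist":
        s=r.get_state(); T=np.eye(4); T[:3,:3]=R.from_quat(s["tcp_rot"]).as_matrix(); T[:3,3]=s["tcp_pos"]
        return K,T@np.array(m["mount"])
    return K,np.array(m["cam_to_world"])
def at_z(K,T,px,z):
    d=T[:3,:3]@np.linalg.solve(K,[px[0],px[1],1.]); o=T[:3,3]
    return o+d*(z-o[2])/d[2]
E
python3 - <<'E'
from h import *
s=r.get_state(); print(s["clock"],s["tcp_pos"],s["tcp_rot"],s["wrist_force"])
Z=dict(pump=0,fixed_grip=.13,trigger_blade=.13,cover=.095,catch_grip=.129,plunger_cutter=0,glaze_bowl=0,cooling_weight=0)
for c in ["top","scene"]:
    K,T=cam(c); cv2.imwrite(f"pics/{c}0.png",r.read_camera(c))
    for t in list(Z)[:5]+(list(Z)[5:] if c=="top" else []):
        for d in r.mark_of(c,t)[:1]: print(c,t,d["conf"],np.round(d["point"],1),at_z(K,T,d["point"],Z[t]).round(4))
E
```

```text
0.0 [0.18838937 0.56911293 0.2364273 ] [ 1.59211857e-01  9.87244041e-01 -8.61856557e-04 -2.12150238e-04] [ 0.52153071 -0.09608542 -0.34027273]
top pump 0.76 [316.1 175.2] [0.5176 0.0082 0.    ]
top fixed_grip 0.81 [351.1 170.7] [ 0.5175 -0.0814  0.13  ]
top trigger_blade 0.74 [347.1 189.5] [ 0.4687 -0.0718  0.13  ]
top cover 0.75 [285.5 159.2] [0.5485 0.0906 0.095 ]
top catch_grip 0.61 [284.2 159.6] [0.5427 0.0916 0.129 ]
top plunger_cutter 0.84 [472.3 139.8] [ 0.6304 -0.4427  0.    ]
top glaze_bowl 0.63 [348.2 173.6] [ 0.5242 -0.0838  0.    ]
top cooling_weight 0.87 [171.8 188. ] [0.4723 0.4178 0.    ]
scene pump 0.87 [326.7 224.2] [0.5219 0.005  0.    ]
scene fixed_grip 0.62 [297.2 196.4] [ 0.5043 -0.0861  0.13  ]
scene trigger_blade 0.65 [290.1 188. ] [ 0.4599 -0.0728  0.13  ]
scene cover 0.85 [356.7 185.9] [0.5419 0.1055 0.095 ]
scene catch_grip 0.72 [353.7 177.7] [0.5425 0.0907 0.129 ]
```

View pics/top0.png

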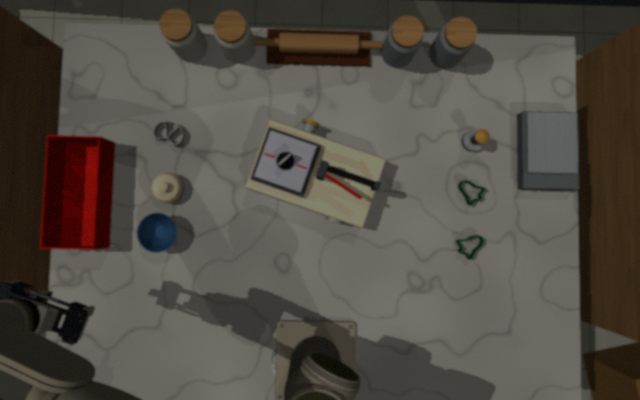

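View pics/scene0.png

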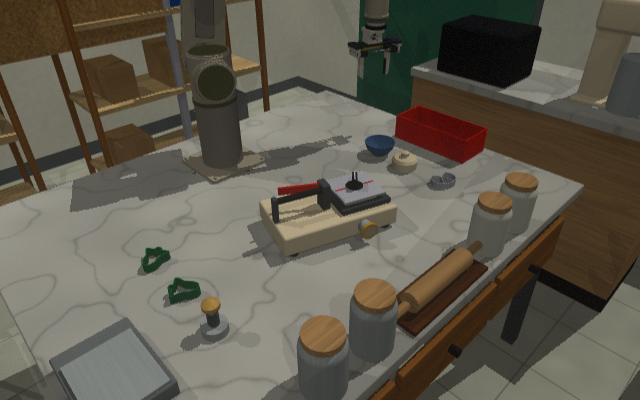

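The top view shows the pump centred near (316,175) with yaw of about -0.31. The catch is at (285,159) and the grip and blade at (350,180). The bystanders are well away from it. Next I fit the pump pose and work out the first move.

```bash
cat >> h.py <<'E'
def go(pos,ydeg):
    """shift (cm, tool axes) and turn (deg, tool axes) to TCP pos, pointing down, closing line at world angle ydeg (mod 180)"""
    s=r.get_state(); A=R.from_quat(s["tcp_rot"]); a=np.radians(ydeg); best=None
    for k in (0,np.pi):
        y=np.array([np.cos(a+k),np.sin(a+k),0]); z=np.array([0,0,-1.]); B=R.from_matrix(np.c_[np.cross(y,z),y,z])
        v=np.degrees((A.inv()*B).as_rotvec()); 
        j6=np.degrees(np.arctan2(pos[1],pos[0])-a-k); j6=(j6+180)%360-180
        print("dp",(A.inv().apply(np.array(pos)-s["tcp_pos"])*100).round(2),"rot",v.round(1),"j6~",j6.round(0))
def pp(c,yaw,p): # pump point -> world
    return np.r_[np.array(c)[:2]+np.array([[np.cos(yaw),-np.sin(yaw)],[np.sin(yaw),np.cos(yaw)]])@np.array(p[:2]),p[2]]
E
python3 - <<'E'
from h import *
from scipy.optimize import least_squares
obs=[((0,0,0),(.5176,.0082)),((0,0,0),(.5219,.005)),((.015,-.095,0),(.5175,-.0814)),((.015,-.095,0),(.5043,-.0861)),((0,.085,0),(.5485,.0906)),((0,.085,0),(.5427,.0916)),((0,.085,0),(.5425,.0907)),((0,.085,0),(.5419,.1055))]
q=least_squares(lambda q:np.concatenate([pp(q[:2],q[2],p)[:2]-w for p,w in obs]),[.52,0,-.3],loss="soft_l1",f_scale=.004).x
print(q); p=pp(q[:2],q[2],(.010,-.095,.225)); print(p); go(p,np.degrees(q[2]))
E
```

```text
[ 0.52049825  0.00975201 -0.27095599]
[ 0.5047064  -0.08445848  0.225     ]
dp [-50.57 -52.15   1.24] rot [ 0.  -0.  87.2] j6~ 6.0
dp [-50.57 -52.15   1.24] rot [  0.    0.  -92.8] j6~ -174.0
```

>>> {"method": "send_rows", "body": {"dp": [[-50.5,-52,0],[-50.5,-52,0],[-50.5,-52,0],[-50.5,-52,0],[-50.5,-52,0],[-50.5,-52,0],[-50.5,-52,0],[-50.5,-52,0],[-50.5,-52,0],[-50.5,-52,0],[-50.5,-52,0],[-50.5,-52,0],[-50.5,-52,0],[-50.5,-52,0],[-50.5,-52,0],[-50.5,-52,0],[-50.5,-52,0],[-50.5,-52,0],[-50.5,-52,0],[-50.5,-52,0]], "delta_rot": [[0,0,88],[0,0,88],[0,0,88],[0,0,88],[0,0,88],[0,0,88],[0,0,88],[0,0,88],[0,0,88],[0,0,88],[0,0,88],[0,0,88],[0,0,88],[0,0,88],[0,0,88],[0,0,88],[0,0,88],[0,0,88],[0,0,88],[0,0,88]], "hand": [-1,-1,-1,-1,-1,-1,-1,-1,-1,-1,-1,-1,-1,-1,-1,-1,-1,-1,-1,-1], "newtons": 40}}

```text
clock: 2.42
tcp_pos: [0.5044, -0.0834, 0.2372]
tcp_rot: [0.801, 0.599, -0.0, -0.0]
wrist_force: [0.4, 0.0, -0.2]
grip_width: 0.0931
grip_force: 0.0
```

```bash
python3 - <<'E'
from h import *
s=r.get_state(); print(s["clock"],s["tcp_pos"],np.abs(s["joint_velocities"]).max())
Z=dict(fixed_grip=.13,trigger_blade=.13,cover=.095,catch_grip=.129,pump=0)
for c in ["wrist","top"]:
    K,T=cam(c); cv2.imwrite(f"pics/{c}1.png",r.read_camera(c))
    for t in Z:
        for d in r.mark_of(c,t)[:1]: print(c,t,d["conf"],np.round(d["point"],1),at_z(K,T,d["point"],Z[t]).round(4))
E
```

```text
2.4167 [ 0.50442283 -0.0834408   0.23717669] 0.03701024917041043
wrist fixed_grip 0.85 [313.9 209.6] [ 0.5023 -0.0864  0.13  ]
wrist trigger_blade 0.72 [274.4 204.3] [ 0.4723 -0.0728  0.13  ]
wrist pump 0.88 [302.5  92. ] [0.5172 0.0121 0.    ]
top fixed_grip 0.65 [349.3 169.4] [ 0.5208 -0.0767  0.13  ]
top cover 0.9 [286.  158.5] [0.5504 0.0893 0.095 ]
top catch_grip 0.68 [284.5 160.1] [0.5414 0.0908 0.129 ]
top pump 0.78 [317.  176.8] [0.513  0.0056 0.    ]
```

View pics/wrist1.png

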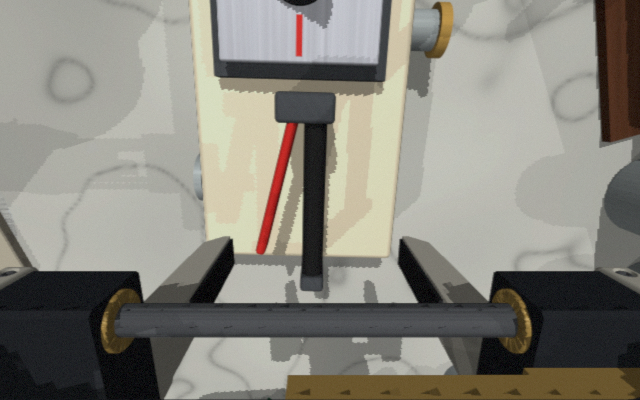

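The wrist view shows the fingers straddling the blade (276,190) and the bar (314,205), almost aligned. The near red mark runs from (299,14) to (299,55).

```bash
python3 - <<'E'
from h import *
K,T=cam("wrist")
P=lambda u,v,z:at_z(K,T,(u,v),z)
a,b=P(316,125,.139),P(312,278,.139); m1,m2=P(299,14,.103),P(299,55,.103)
yw=lambda u,v:np.arctan2(-(u-v)[0],(u-v)[1])
e1,e2=P(207,235,.07),P(196,40,.07); f1,f2=P(392,235,.07),P(412,40,.07)
print(a,b,yw(a,b),m1,m2,yw(m1,m2),yw(e2,e1),yw(f2,f1))
g=P(313.9,209.6,.13)
for yaw in(-.27,-.29,-.31):
  R0=lambda p:pp((0,0),yaw,(*p,0))[:2]
  print(yaw,"centre from grip",g[:2]-R0((.015,-.095)),"mark line x",((R0((1,0))@m1[:2])),"bar x-.015",R0((1,0))@a[:2]-.015,R0((1,0))@b[:2]-.015)
yaw=-.285; c=g[:2]-pp((0,0),yaw,(.015,-.095,0))[:2]
p=pp(c,yaw,(.010,-.095,.130)); print(c,p); go(p,np.degrees(yaw))
E
```

```text
[ 0.52341383 -0.02014785  0.139     ] [ 0.48442181 -0.14132995  0.139     ] -0.31130218517518676 [0.53392165 0.06291234 0.103     ] [0.5252501  0.03479793 0.103     ] -0.2991799827684006 -0.3262672190876002 -0.3141974439467633
-0.27 centre from grip [0.51331331 0.00982317] mark line x 0.4977974485194111 bar x-.015 0.49482508636611033 0.4895687823041148
-0.29 centre from grip [0.51522219 0.00958642] mark line x 0.4936372275461308 bar x-.015 0.4923194248215429 0.4896078459472418
-0.31 centre from grip [0.51712596 0.00931153] mark line x 0.4892795582635743 bar x-.015 0.48961084227121554 0.48944507318000485
[0.51474542 0.00964918] [ 0.49763208 -0.08433025  0.13      ]
dp [-0.36 -0.61 10.75] rot [0. 0. 0.] j6~ 7.0
dp [-0.36 -0.61 10.75] rot [  -0.    0. -180.] j6~ -173.0
```

>>> {"method": "send_rows", "body": {"dp": [[-0.35,-0.6,4],[-0.35,-0.6,8],[-0.35,-0.6,10.7],[-0.35,-0.6,10.7],[-0.35,-0.6,10.7],[-0.35,-0.6,10.7],[-0.35,-0.6,10.7],[-0.35,-0.6,10.7],[-0.35,-0.6,10.7],[-0.35,-0.6,10.7],[-0.35,-0.6,10.7],[-0.35,-0.6,10.7],[-0.35,-0.6,10.7],[-0.35,-0.6,10.7],[-0.35,-0.6,10.7],[-0.35,-0.6,10.7]], "delta_rot": [[0,0,1.5],[0,0,1.5],[0,0,1.5],[0,0,1.5],[0,0,1.5],[0,0,1.5],[0,0,1.5],[0,0,1.5],[0,0,1.5],[0,0,1.5],[0,0,1.5],[0,0,1.5],[0,0,1.5],[0,0,1.5],[0,0,1.5],[0,0,1.5]], "hand": [-1,-1,-1,-1,-1,1,1,1,1,1,1,1,1,1,1,1], "newtons": 40}}

```text
clock: 4.35
tcp_pos: [0.4972, -0.0848, 0.1301]
tcp_rot: [0.808, 0.589, -0.001, -0.0]
wrist_force: [-5.3, -0.9, -1.3]
grip_width: 0.0258
grip_force: 40.1
```

```bash
python3 - <<'E'
from h import *
s=r.get_state(); print({k:np.round(s[k],4) for k in("clock","tcp_pos","wrist_force","grip_width","grip_force")})
cv2.imwrite("pics/wrist2.png",r.read_camera("wrist"))
E
```

```text
{'clock': np.float64(4.35), 'tcp_pos': array([ 0.4972, -0.0848,  0.1301]), 'wrist_force': array([-5.2577, -0.8637, -1.2807]), 'grip_width': np.float64(0.0258), 'grip_force': np.float64(40.106)}
```

View pics/wrist2.png

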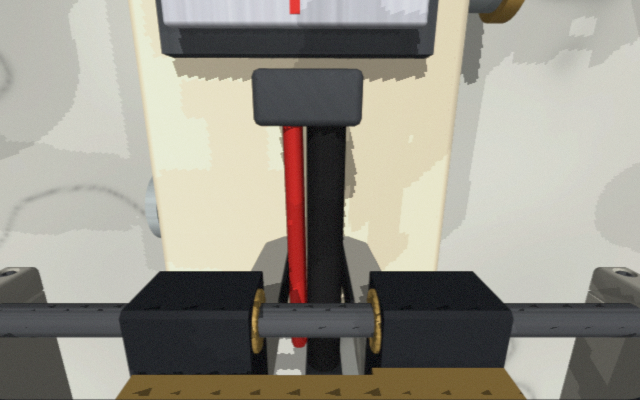

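The blade (292,200) is parallel against the bar with a gap of 26 mm, so it is fully squeezed. I release it, rise and move toward the catch.

>>> {"method": "send_rows", "body": {"dp": [[0,0,0],[0,0,0],[0,0,0],[0,0,0],[0,0,0],[0,0,0],[0,0,-4],[0,0,-8],[0,0,-11],[4,0,-11],[8,-0.5,-11],[11,-1,-11],[11,-1,-11],[11,-1,-11]], "delta_rot": [[0,0,0],[0,0,0],[0,0,0],[0,0,0],[0,0,0],[0,0,0],[0,0,0],[0,0,0],[0,0,0],[0,0,0],[0,0,0],[0,0,0],[0,0,0],[0,0,0]], "hand": [-1,-1,-1,-1,-1,-1,-1,-1,-1,-1,-1,-1,-1,-1]}}

```text
clock: 5.57
tcp_pos: [0.5226, 0.0245, 0.2408]
tcp_rot: [0.807, 0.59, 0.0, 0.001]
wrist_force: [-0.8, -0.8, 0.1]
grip_width: 0.0927
grip_force: 0.0
```

```bash
python3 - <<'E'
from h import *
s=r.get_state(); print({k:np.round(s[k],4) for k in("clock","tcp_pos","wrist_force","grip_width","joint_pos")})
K,T=cam("wrist"); cv2.imwrite("pics/wrist3.png",r.read_camera("wrist"))
for t,z in dict(catch_grip=.129,cover=.095,trigger_blade=.13).items():
    for d in r.mark_of("wrist",t)[:1]: print(t,d["conf"],np.round(d["point"],1),at_z(K,T,d["point"],z).round(4))
E
```

```text
{'clock': np.float64(5.5667), 'tcp_pos': array([0.5226, 0.0245, 0.2408]), 'wrist_force': array([-0.8025, -0.8344,  0.0837]), 'grip_width': np.float64(0.0927), 'joint_pos': array([-5.0800e-02, -8.1200e-02,  1.6972e+00, -5.0000e-04,  1.5240e+00,
        2.5720e-01])}
catch_grip 0.73 [312.6 117.1] [0.5423 0.0924 0.129 ]
cover 0.92 [318.  118.8] [0.5459 0.0888 0.095 ]
```

View pics/wrist3.png

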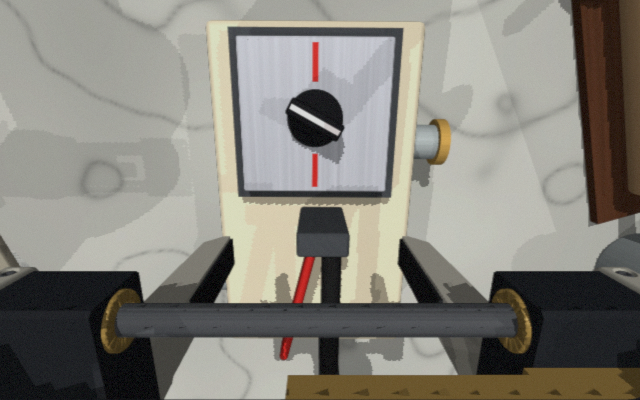

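The trigger has sprung back. The catch slot runs from (291,107) to (341,135), and the red marks lie on column 315 from row 42 to row 186.

```bash
python3 - <<'E'
from h import *
K,T=cam("wrist"); P=lambda u,v,z:at_z(K,T,(u,v),z)
a,b=P(291,107,.137),P(341,135,.137); m1,m2=P(315,42,.103),P(315,186,.103)
yaw=np.arctan2(-(m1-m2)[0],(m1-m2)[1]); sl=np.arctan2((b-a)[1],(b-a)[0]); c=(a+b)/2
print("yaw",yaw,"slot",sl,"catch",yaw-sl,"axis",c,"cover c",P(315.5,114,.103), (m1+m2)/2)
p=np.r_[c[:2],.129]; go(p,np.degrees(sl)+90)
E
```

```text
yaw -0.3131366518478422 slot -0.8102505908141644 catch 0.4971139389663222 axis [0.54375689 0.08642447 0.137     ] cover c [0.54464274 0.09111181 0.103     ] [0.543131   0.08782992 0.103     ]
dp [ 6.78  0.08 11.15] rot [  0.    0.  -61.5] j6~ -35.0
dp [ 6.78  0.08 11.15] rot [  0.   -0.  118.5] j6~ 145.0
```

>>> {"method": "send_rows", "body": {"dp": [[3.5,0,0],[7,0.1,0],[7,0.1,0],[7,0.1,0],[7,0.1,0],[7,0.1,0],[7,0.1,2],[7,0.1,4],[7,0.1,6],[7,0.1,8],[7,0.1,10],[7,0.1,11.1],[7,0.1,11.1],[7,0.1,11.1],[7,0.1,11.1],[7,0.1,11.1],[7,0.1,11.1],[7,0.1,11.1],[7,0.1,11.1],[7,0.1,11.1]], "delta_rot": [[0,0,-61.5],[0,0,-61.5],[0,0,-61.5],[0,0,-61.5],[0,0,-61.5],[0,0,-61.5],[0,0,-61.5],[0,0,-61.5],[0,0,-61.5],[0,0,-61.5],[0,0,-61.5],[0,0,-61.5],[0,0,-61.5],[0,0,-61.5],[0,0,-61.5],[0,0,-61.5],[0,0,-61.5],[0,0,-61.5],[0,0,-61.5],[0,0,-61.5]], "hand": [-1,-1,-1,-1,-1,-1,-1,-1,-1,-1,-1,-1,1,1,1,1,1,1,1,1], "newtons": 40}}

```text
clock: 7.43
tcp_pos: [0.5445, 0.0897, 0.1298]
tcp_rot: [0.393, 0.919, 0.0, 0.0]
wrist_force: [0.1, 0.5, -0.3]
grip_width: 0.0441
grip_force: 0.0
```

>>> {"method": "send_rows", "body": {"dp": [[0,0,0],[0,0,0],[0,0,0]], "delta_rot": [[0,0,0],[0,0,0],[0,0,0]], "hand": [1,1,1]}}

```text
clock: 7.68
tcp_pos: [0.5443, 0.0897, 0.1294]
tcp_rot: [0.393, 0.919, -0.0, -0.0]
wrist_force: [0.3, 0.0, 0.8]
grip_width: 0.024
grip_force: 0.0
```

```bash
python3 - <<'E'
from h import *
s=r.get_state(); print({k:np.round(s[k],4) for k in("clock","tcp_pos","tcp_rot","wrist_force","wrist_torque","grip_width","grip_force","joint_pos")})
K,T=cam("wrist"); cv2.imwrite("pics/wrist4.png",r.read_camera("wrist"))
E
```

```text
{'clock': np.float64(7.6833), 'tcp_pos': array([0.5443, 0.0897, 0.1294]), 'tcp_rot': array([ 3.933e-01,  9.194e-01, -0.000e+00, -1.000e-04]), 'wrist_force': array([0.2567, 0.0237, 0.7598]), 'wrist_torque': array([-0.021 , -0.0185,  0.071 ]), 'grip_width': np.float64(0.024), 'grip_force': np.float64(0.0), 'joint_pos': array([ 0.0704,  0.0782,  1.7453, -0.    ,  1.3182, -0.692 ])}
```

View pics/wrist4.png

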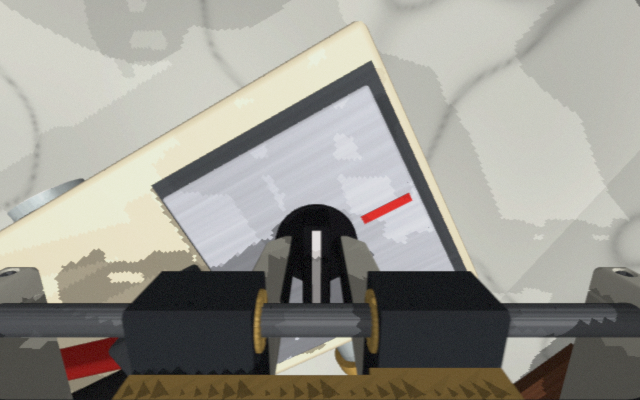

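The fingers straddle the catch bar, with the white slot at (317,255) lined up and centred. I finish closing, then turn it 61.5° clockwise.

>>> {"method": "send_rows", "body": {"dp": [[0,0,0],[0,0,0],[0,0,0],[0,0,0],[0,0,0],[0,0,0],[0,0,0],[0,0,0],[0,0,0],[0,0,0],[0,0,0],[0,0,0],[0,0,0],[0,0,0],[0,0,0],[0,0,0],[0,0,0],[0,0,0],[0,0,0],[0,0,0]], "delta_rot": [[0,0,0],[0,0,0],[0,0,0],[0,0,0],[0,0,6],[0,0,12],[0,0,18],[0,0,24],[0,0,30],[0,0,36],[0,0,42],[0,0,48],[0,0,54],[0,0,60],[0,0,61.5],[0,0,61.5],[0,0,61.5],[0,0,61.5],[0,0,61.5],[0,0,61.5]], "hand": [1,1,1,1,1,1,1,1,1,1,1,1,1,1,1,1,1,1,1,1], "newtons": 40}}

```text
clock: 9.4
tcp_pos: [0.5427, 0.0893, 0.1289]
tcp_rot: [0.808, 0.589, -0.002, -0.001]
wrist_force: [-6.5, -0.6, 2.7]
grip_width: 0.0135
grip_force: 40.0
```

```bash
python3 - <<'E'
from h import *
s=r.get_state(); print({k:np.round(s[k],4) for k in("clock","tcp_pos","tcp_rot","wrist_force","wrist_torque","grip_width","grip_force")})
K,T=cam("wrist"); cv2.imwrite("pics/wrist5.png",r.read_camera("wrist"))
E
```

```text
{'clock': np.float64(9.4), 'tcp_pos': array([0.5427, 0.0893, 0.1289]), 'tcp_rot': array([ 0.8081,  0.589 , -0.0017, -0.0009]), 'wrist_force': array([-6.4671, -0.5502,  2.7157]), 'wrist_torque': array([-0.2001,  1.1761, -0.0296]), 'grip_width': np.float64(0.0135), 'grip_force': np.float64(40.0021)}
```

View pics/wrist5.png

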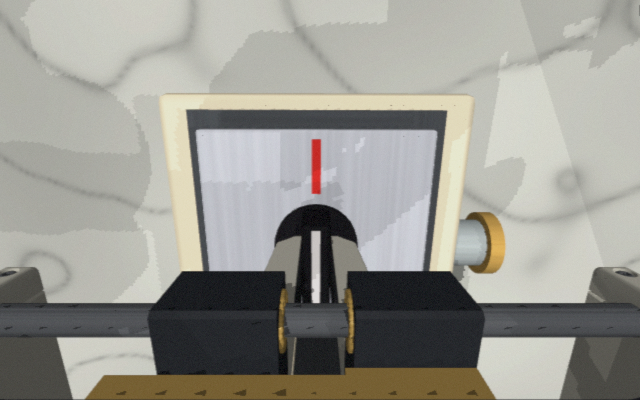

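The slot (316,265) lines up with the red mark (316,165). I press down in small steps.

>>> {"method": "send_rows", "body": {"dp": [[0,-0.1,0.3],[0,-0.1,0.6],[0,-0.1,0.9],[0,-0.1,1.2],[0,-0.1,1.4],[0,-0.1,1.5],[0,-0.1,1.5],[0,-0.1,1.5],[0,-0.1,1.5],[0,-0.1,1.5]], "delta_rot": [[0,0,0],[0,0,0],[0,0,0],[0,0,0],[0,0,0],[0,0,0],[0,0,0],[0,0,0],[0,0,0],[0,0,0]], "hand": [1,1,1,1,1,1,1,1,1,1]}}

```text
clock: 10.28
tcp_pos: [0.5429, 0.0894, 0.119]
tcp_rot: [0.808, 0.589, -0.001, 0.0]
wrist_force: [-23.9, -4.4, 38.8]
grip_width: 0.0136
grip_force: 40.0
```

>>> {"method": "send_rows", "body": {"dp": [[0,-0.1,-0.1],[0,-0.2,-0.15],[0,-0.2,-0.15],[0,-0.2,-0.15],[0,-0.2,-0.15],[0,-0.2,-0.15]], "delta_rot": [[0,0,0],[0,0,0],[0,0,0],[0,0,0],[0,0,0],[0,0,0]], "hand": [1,1,1,1,1,1]}}

```text
clock: 10.78
tcp_pos: [0.5426, 0.0895, 0.1192]
tcp_rot: [0.808, 0.589, 0.001, 0.001]
wrist_force: [-8.7, -5.8, 21.3]
grip_width: 0.0138
grip_force: 40.0
```

```bash
python3 - <<'E'
from h import *
s=r.get_state(); print({k:np.round(s[k],4) for k in("clock","tcp_pos","tcp_rot","wrist_force","wrist_torque","grip_width","grip_force")})
a=r.read_camera("wrist"); b=r.read_camera("scene")[130:270,220:440]
cv2.imwrite("pics/end.png",np.vstack([a[:350,:],cv2.resize(b,None,fx=1.7,fy=1.7)[:,:374].copy() if 0 else cv2.resize(b,(640,240))]))
E
```

```text
{'clock': np.float64(10.7833), 'tcp_pos': array([0.5426, 0.0895, 0.1192]), 'tcp_rot': array([8.082e-01, 5.889e-01, 5.000e-04, 1.500e-03]), 'wrist_force': array([-8.6544, -5.8005, 21.2726]), 'wrist_torque': array([-1.0207,  1.7769, -0.0088]), 'grip_width': np.float64(0.0138), 'grip_force': np.float64(40.0132)}
```

View pics/end.png

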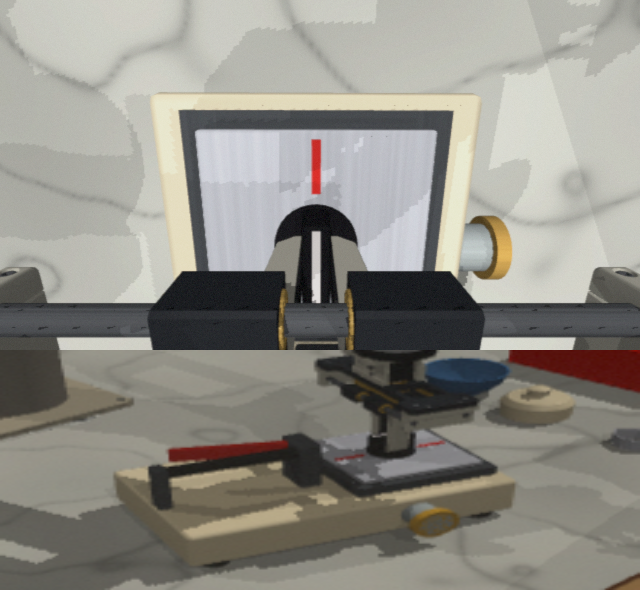

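The cover kept its size in the wrist view while the frame came closer, so the grip did not slip. The cover is down on its frame, the slot (316,265) is aligned with the mark and the trigger is released.

```bash
python3 -c "
from rig import r
print(r.hand_in())"
```

```text
the job is handed in; nothing more can be done
None
```

I handed the job in at about 11 s: trigger squeezed and sprung back, slot aligned with the red marks, cover held home with about 21 N, no bystanders touched; the hand-in gave no verdict.

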